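Set the microhaematocrit reader to its control line

TASK

Prepare the microhaematocrit reader for its control check: push the blue bar of its tube carriage with the fingertips until the carriage is fully home against its stop, and push the black finger bar of the clear disc round until the disc's red index line points at the green control line on the scale ring. Only push with the fingers, do not pinch either bar between them; leave the white scale ring as it is set, do not disturb the things standing around, and finish clear of everything.

Things in the scene. Friction and masses are not known exactly. Their poses are not given: they have to be found in the camera images.
- reader: Microhaematocrit reader, fixed to the worktop: a flat square white and grey base 210 x 210 mm, 21 mm high. Origin under its centre at worktop height; z is up and is the axis of disc and ring; y lies along the slot of the tube carriage, whose blue push bar stands outside the -y edge. Its metal hub on the axis (radius 13 mm) is 34 mm high; only the finger bar is higher.
- spiral_disc (a joint): Angle of the clear disc (radius 79.5 mm, top 25 mm above the worktop), rad. At 0 its index line and finger bar point along the reader's +x axis; grows anticlockwise seen from above; stops at -2.95 and +2.95. Turns against light friction (0.06 N m) and stays where it is left. Starts clockwise of the green line, between -2.6 and -1.6.
- scale_ring (a joint): Angle of the white scale ring (radii 81 to 100 mm, top 26 mm above the worktop), rad, zero and sense as for the disc: the green control line lies at this angle, so the index is on it when both values are equal. Starts between -0.9 and 2.3. The ring is stiff (0.6 N m) and must stay (3 mm at most at the green line). Its black lines are 6 degrees apart.
- carriage (a joint): How far the tube carriage stands out of the reader, m: 0 = fully home against its stop, grows as it slides out along the reader's -y. Needs about 2 N to slide, meets a firm stop at 0 and stays where it is left. Starts 16 to 34 mm out.
- index_tip (a point): Outer tip of the red index line (2 mm wide) on the clear disc, 81 mm from the axis, 26 mm above the worktop; the line also runs along the top of the finger bar.
- control_line (a point): Inner end of the green control line (2 mm wide, with a green triangle round it) on the scale ring, 81 mm from the axis, 26 mm above the worktop.
- finger_bar (a point): Middle of the top of the black finger bar on the clear disc, 42 mm from the axis and 49 mm above the worktop. The bar runs radially from 19 to 65 mm from the axis, is 16.6 mm thick over its two rubber side pads, and stands 24 mm above the disc. Pushing its clockwise flank turns the disc anticlockwise.
- push_point (a point): Middle of the outer face of the blue push bar of the tube carriage, 18 mm above the worktop; 121.5 mm from the reader's axis along its -y when home. The bar is 96 mm long along the reader's x, 13.6 mm thick over its rubber faces, from 7 to 29 mm above the worktop.
- capillary_box: Bystander: small white and green box 30 x 84 x 22 mm, origin under its centre.
- marker_1: Bystander: white pen with a red cap, 11 x 127 x 12 mm, lying, origin under its centre.
- amber_vial: Bystander: small amber glass bottle with a white cap, 25 mm wide, 50 mm high, origin under its centre.
- cover_slips: Bystander: small dark box 34 x 50 x 16 mm, origin under its centre.

How it is judged (in metres and radians):
At the end, for the whole second after the job is handed in: The outer tip of the red index line is within 4 mm of the inner end of the green control line (half a scale division), the disc is at rest, and the tube carriage is less than 2 mm from its stop (distance between index_tip and control_line below 0.004 m and value of joint carriage below 0.002 m and velocity of joint spiral_disc between -0.03 and 0.03 rad/s); the robot touches nothing.
It fails at once if the finger bar is pinched: fingers press on both of its flanks at once (contact force between the fingers and spiral_disc_c0 above 1 N and contact force between the fingers and spiral_disc_c1 above 1 N).
It fails at once if the push bar is pinched: fingers press on its outer and inner faces at once (contact force between the fingers and carriage_c0 above 1 N and contact force between the fingers and carriage_c1 above 1 N).
It fails at once if the scale ring is turned: the green line moves more than 3 mm (distance of control_line from where it was at the start of the episode above 0.003 m).
It fails at once if a bystander is moved more than 10 mm (distance of any of capillary_box, marker_1, amber_vial, cover_slips from where it was at the start of the episode above 0.01 m).
It also fails if it takes over 58 s, if anything falls off the work surface, if the arm or the gripper's body presses on something with over 40 N, if the wrist force passes 120 N, or if a joint passes its speed limit or range.

ROBOT

A 6-joint arm with a two-finger parallel gripper is mounted at the origin on a cart in front of the work surface, level with it; the furniture and walls round the work are solid. World frame = base frame: x ahead of the robot, y to its left, z up, the work surface at z = 0. Lengths are in mm, angles in rad, forces in N, time in s.
With the tool pointing down it reaches from about 350 to 875 mm from the base axis. Payload 4.2 kg.
Tool frame: the origin (TCP) lies at the very end of the fingers, on their centre line; the grasp point (between the pads) lies arm.hold_point_z behind it (arm.hold_point_z is the distance from the TCP to the grasp point, in mm); z points along the fingers, y is the direction in which the jaws open and shut (so a half turn about z gives the same grasp; the last joint's range is limited). The gripper opens to 85 mm and grips with 20 to 120 N. Pads are 22 mm wide; open, the fingers measure 114 mm over their backs; the gripper's body (76 mm by 85 mm) begins 54 mm behind the grasp point. The pads swing forward as they close: fully open they stand 13 mm farther back than shut.
Start: joints at [-1.09, 0.385, 0.008, 0, -1.194, -0.259], TCP at [137.509, -609.664, 231.312] pointing down, gripper open.
Joint ranges: [-3.14, 3.14], [-1.21, 2.06], [-1.07, 1.41], [-3.16, 2.05], [-2.99, -0.16], [-3.1, 3.1]. Speed limits (rad/s): [2.79, 2.79, 3.14, 3.14, 3.14, 3.14].

INTERFACE

Orientations are given as a unit quaternion [x, y, z, w].
In Python, from bench import arm gives the robot as it stands.
- The arm moves only by the tool step_arm, never from a script. Its argument "series" is a list of rows, each a list of 6 numbers: the shift along the world's x, y, z scaled (see below), then the turn, a rotation vector about the world's x, y, z scaled (see below). A call has 1 to 12 rows; each row is the pose to reach, as a shift and turn from the pose commanded when the call began; what a row does not reach only later rows make up. The controller multiplies each number of a shift by 400 mm and each number of a turn by pi/2 rad. A row lasts 1/12 s, in which the tool goes at most 41.7 mm and 7.16 degrees, less where a joint would pass 70% of its speed; a pose out of reach is approached as far as the arm can. A call with a number of a shift or a turn outside -1 to 1 is refused whole. A call with a gripper value outside its range is refused whole. "jaw" is the opening, from -1 (shut) to 1 (fully open), set as the call begins (left out, the last holds). The fingers move at their own pace and stop on an object; the grip force is fixed at half the most. Time passes only in rows, so rows that repeat a pose let the fingers close. It gives the time, the measured TCP pose, the force and the opening at its end, in the units of the state.
- arm.read_state(): the state, without advancing time (a new reading comes with each control period).
- arm.get_image(name): name is "scene" or "top" or "wrist"; returns a dict with "image" (420x560x3 uint8, red, green, blue), "camera_matrix" (3x3 intrinsics, pixels), "k1" (the pictures are not rectified: a ray, as slopes to the right and down, at radius r is drawn at 1 + k1 r^2 times it, then the intrinsics apply), "world_from_camera" (4x4, takes a point from camera to world coordinates). Camera axes: x right, y up, looking along -z (the intrinsics and any distortion apply to the point x, -y, -z); pixel columns grow to the right and rows downward; lengths in mm; the calibration is good to about 2 mm. A picture is of the moment at which its call begins. There is no depth.
- arm.job_done(): hands the job in, once; it reports no verdict.
The state is a dict: "clock": time; "joints": joint angles; "joint_vel": joint speeds; "joint_efforts": joint torques, N m; "position": TCP position; "ee_rot": TCP orientation; "contact_force": force on the tool from outside, world axes, zero at the start; "wrist_torque": the same for the moment, N m; "gripper_width": finger opening in mm.
Only numpy, scipy, OpenCV 4.12 (cv2) and the standard library are available. Lean on these libraries where they do the work, as an engineer would, in place of code of your own. Each camera call takes 0.05 s, during which the arm holds its last target.

## Working session

There is one attempt and no reset: what is moved stays moved. The work goes in short steps, Python scripts to look and compute and a tool call to move; the robot and the scene stay as the last step left them, time stands still between calls to the robot, and variables do not carry over. Pictures are saved under pics/ and viewed, and the job is handed in when it is done.

Besides the shell and the picture viewer there is one more tool, called after "Call:" in YAML: its name, and indented under it one key for each argument. step_arm: Moves the arm, as the interface text tells. Shifts and turns lie within -1 to 1; 1 stands for 400 mm of shift or pi/2 rad of turn. Its arguments: {"type":"object","properties":{"series":{"type":"array","items":{"type":"array","items":{"type":"number","minimum":-1,"maximum":1}}},"jaw":{"type":"number"}},"required":["series"]}

```bash
ls; mkdir -p pics; cat > h.py <<'E'
import numpy as np, cv2
from bench import arm
def grab(name,fn):
    d=arm.get_image(name); cv2.imwrite('pics/'+fn,d['image'][:,:,::-1]); np.savez('pics/'+fn[:-4]+'.npz',**{k:np.array(d[k]) for k in d}); return d
def load(fn): return dict(np.load('pics/'+fn+'.npz'))
def ray(d,uv):
    K=np.array(d['camera_matrix']);T=np.array(d['world_from_camera'])
    p=cv2.undistortPoints(np.array([[uv]],float),K,np.array([float(d['k1']),0,0,0]))[0,0]
    return T[:3,3],T[:3,:3]@np.array([p[0],-p[1],-1])
def onz(d,uv,z):
    o,v=ray(d,uv); return o+v*(z-o[2])/v[2]
def proj(d,P):
    T=np.array(d['world_from_camera']);c=T[:3,:3].T@(np.array(P,float)-T[:3,3])
    return cv2.projectPoints(np.array([[c[0],-c[1],-c[2]]]),np.zeros(3),np.zeros(3),np.array(d['camera_matrix']),np.array([float(d['k1']),0,0,0,]))[0][0,0]
E
python3 - <<'E'
from h import *
for n in('scene','top','wrist'):
    d=grab(n,n+'0.png'); print(n,d['camera_matrix'],d['k1'],d['world_from_camera'])
s=arm.read_state();print(s, getattr(arm,'hold_point_z',None))
E
```

```text
pics
scene [[435.62186369   0.         274.68819809]
 [  0.         435.62186369 209.77062393]
 [  0.           0.           1.        ]] -0.004471973231653774 [[ 6.59154038e-01  3.70221075e-01 -6.54562686e-01 -2.22526022e+01]
 [-7.51861882e-01  3.07290272e-01 -5.83332152e-01 -5.90725349e+02]
 [-1.48211111e-02  8.76646476e-01  4.80906738e-01  4.65292137e+02]
 [ 0.00000000e+00  0.00000000e+00  0.00000000e+00  1.00000000e+00]]
top [[442.81431552   0.         271.78665037]
 [  0.         442.81431552 203.6812308 ]
 [  0.           0.           1.        ]] -0.09743502867754676 [[-2.41981285e-02  9.92707017e-01 -1.18098388e-01  4.22160196e+02]
 [-9.99675989e-01 -2.49611492e-02 -4.98584157e-03 -8.38196481e+01]
 [-7.89735138e-03  1.17939474e-01  9.92989382e-01  9.52386851e+02]
 [ 0.00000000e+00  0.00000000e+00  0.00000000e+00  1.00000000e+00]]
wrist [[322.48434285   0.         277.96527457]
 [  0.         322.48434285 206.42616514]
 [  0.           0.           1.        ]] -0.04224338310417713 [[-2.20293580e-01 -9.41987164e-01 -2.53240837e-01  7.49800935e+01]
 [ 9.75430951e-01 -2.12132585
[... 216 characters left out ...]
8e+00,  3.85380352e-01,  6.91877432e-03, -3.28715622e-04,
       -1.19402177e+00, -2.58597900e-01]), 'joint_vel': array([-9.45452953e-05, -2.90593979e-03,  4.55169608e-03,  4.48235110e-04,
        4.55268727e-04, -1.31678890e-03]), 'joint_efforts': array([-6.74460534e-04, -3.92677259e+01,  1.88582164e+01,  4.18863639e+00,
       -3.40831910e-03, -3.21137250e-06]), 'position': array([ 137.36997244, -609.25276922,  230.46787705]), 'ee_rot': array([-1.10591946e-01,  9.93865527e-01,  8.41759552e-04, -1.62147115e-04]), 'contact_force': array([ 0.27837885, -0.15936019,  0.21687866]), 'wrist_torque': array([0.00402181, 0.03250839, 0.02954167]), 'gripper_width': 85.76584741687319} 18.700000000000003
```

View pics/top0.png

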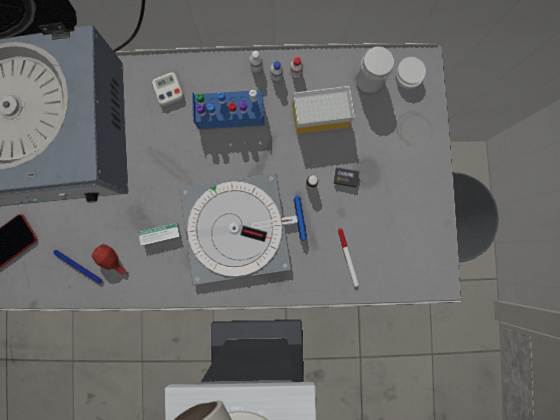

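View pics/scene0.png

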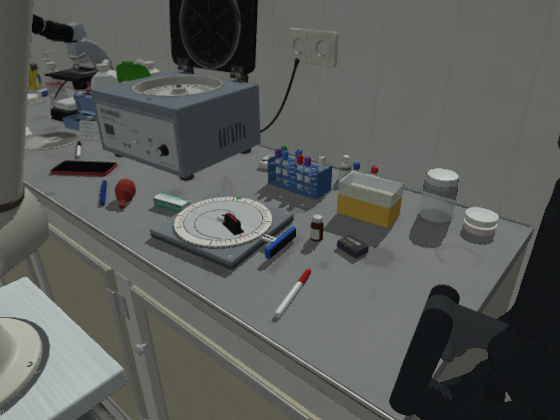

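```bash
python3 - <<'E'
from h import *
d=load('top0');im=d['image'];hsv=cv2.cvtColor(im,cv2.COLOR_RGB2HSV)
def comps(m,nm,mn=8):
    n,l,st,c=cv2.connectedComponentsWithStats(m)
    for i in range(1,n):
        if st[i,4]>=mn: print(nm,c[i].round(1),st[i],onz(d,c[i],25).round(1))
comps(cv2.inRange(hsv,(100,100,60),(125,255,255)),'blue')
comps(cv2.inRange(hsv,(45,90,50),(85,255,255)),'green')
comps(cv2.inRange(hsv,(0,120,80),(8,255,255))|cv2.inRange(hsv,(172,120,80),(180,255,255)),'red')
E
```

```text
blue [276.6  64.6] [274  61   6   8  41] [842.1 -97.2  25. ]
blue [228.4 110.1] [ 192   89   72   40 2004] [739.9  10.2  25. ]
blue [300.1 218. ] [295 196  12  45 245] [ 500.6 -137.9   25. ]
blue [ 77.3 266.2] [ 54 250  48  33 270] [409.  337.7  25. ]
green [199.3  97.3] [196  93   8  10  52] [771.3  74.1  25. ]
green [213.2 187.8] [210 186   6   5  16] [569.5  44.5  25. ]
green [170.3 225.9] [165 224  11   5  27] [490.6 136.3  25. ]
red [297.   60.9] [294  57   7   9  50] [ 849.6 -142.7   25. ]
red [176.2  90.5] [174  89   5   4  18] [788.9 125.4  25. ]
red [231.7 106.3] [228 103   8   9  47] [748.3   3.1  25. ]
red [ 28.9 227. ] [ 19 214  18  29  53] [494.6 449.8  25. ]
red [342.  237.4] [338 228   9  19  87] [ 457.6 -224.5   25. ]
red [252.8 232.7] [243 230  20   7  42] [472.2 -37.9  25. ]
red [ 28.7 245.7] [ 26 243   7   6   9] [454.2 449.   25. ]
red [103.6 255.6] [ 92 245  24  23 367] [430.6 279.8  25. ]
red [  6.9 261.3] [  4 259   7   6   9] [420.9 499.   25. ]
red [120.2 269.6] [115 266  10   8  47] [400.6 243.5  25. ]
```

The top view shows the reader with its hub near (235,228), the finger bar pointing right and slightly down, the green line at (213,188) and the blue bar at (300,218). The vial is at (312,181), the dark box at (346,177), the pen at (347,257) and the white and green box at (159,235). The scene view agrees. I'll bring the wrist camera over the reader for precise measurement.

Call:
step_arm:
  series:
    - [0.375, 0.75, 0.2, 0, 0, 0]
    - [0.375, 0.75, 0.2, 0, 0, 0]
    - [0.375, 0.75, 0.2, 0, 0, 0]
    - [0.375, 0.75, 0.2, 0, 0, 0]
    - [0.375, 0.75, 0.2, 0, 0, 0]
    - [0.375, 0.75, 0.2, 0, 0, 0]
    - [0.375, 0.75, 0.2, 0, 0, 0]
    - [0.375, 0.75, 0.2, 0, 0, 0]
    - [0.375, 0.75, 0.2, 0, 0, 0]
    - [0.375, 0.75, 0.2, 0, 0, 0]
    - [0.375, 0.75, 0.2, 0, 0, 0]
    - [0.375, 0.75, 0.2, 0, 0, 0]
  jaw: -1

```text
clock: 1.15
position: [287.1, -309.9, 310.9]
ee_rot: [-0.11, 0.994, 0.0, -0.0]
contact_force: [-0.1, -1.0, -0.3]
gripper_width: 0.1
```

Call:
step_arm:
  series:
    - [0.375, 0.7, 0.0, 0, 0, 0]
    - [0.375, 0.7, 0.0, 0, 0, 0]
    - [0.375, 0.7, 0.0, 0, 0, 0]
    - [0.375, 0.7, 0.0, 0, 0, 0]
    - [0.375, 0.7, 0.0, 0, 0, 0]
    - [0.375, 0.7, 0.0, 0, 0, 0]
    - [0.375, 0.7, 0.0, 0, 0, 0]
    - [0.375, 0.7, 0.0, 0, 0, 0]
    - [0.375, 0.7, 0.0, 0, 0, 0]
    - [0.375, 0.7, 0.0, 0, 0, 0]
    - [0.375, 0.7, 0.0, 0, 0, 0]
    - [0.375, 0.7, 0.0, 0, 0, 0]

```text
clock: 2.15
position: [437.2, -31.0, 311.0]
ee_rot: [-0.109, 0.994, -0.0, -0.0]
contact_force: [0.5, 0.9, 1.2]
gripper_width: -0.0
```

```bash
python3 - <<'E'
from h import *
grab('wrist','w1.png');grab('top','top1.png');s=arm.read_state();print(s['joints'],s['position'],s['ee_rot'],s['gripper_width'])
E
```

```text
[ 3.02779267e-01  4.72878979e-03 -2.75082064e-01  4.07766024e-05
 -1.29107440e+00 -1.65408674e+00] [437.13232684 -30.87452314 311.30981242] [-1.09529867e-01  9.93983504e-01 -2.77615043e-05 -3.98787745e-05] -0.09648817084081295
```

View pics/w1.png

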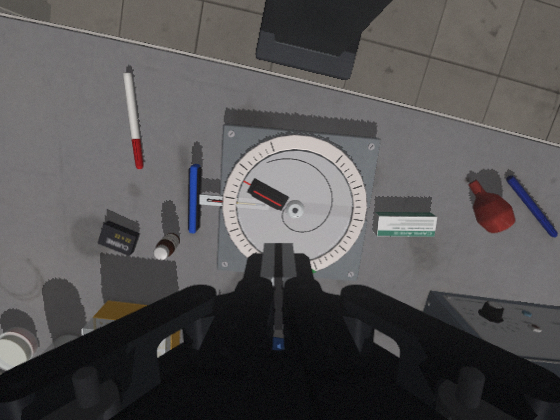

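The wrist view shows the hub at (295,210), the finger bar running to about (250,185), the blue bar at (194,198), and the green line partly hidden by the fingers at about (314,268). I'll shift ahead so the whole ring is visible.

Call:
step_arm:
  series:
    - [0.15, 0.0, 0.0, 0, 0, 0]
    - [0.15, 0.0, 0.0, 0, 0, 0]
    - [0.15, 0.0, 0.0, 0, 0, 0]
    - [0.15, 0.0, 0.0, 0, 0, 0]
    - [0.15, 0.0, 0.0, 0, 0, 0]
    - [0.15, 0.0, 0.0, 0, 0, 0]

```text
clock: 2.75
position: [496.7, -30.1, 311.6]
ee_rot: [-0.11, 0.994, 0.0, 0.0]
contact_force: [-0.1, -0.6, 0.5]
gripper_width: 0.4
```

```bash
python3 - <<'E'
from h import *
d=grab('wrist','w2.png');s=arm.read_state();print(s['joints'],s['position'],s['joint_vel'].max())
im=d['image'][60:280,150:430,::-1];cv2.imwrite('pics/w2c.png',cv2.resize(im,None,fx=2.7,fy=2.7,interpolation=cv2.INTER_CUBIC))
E
```

```text
[ 2.66610027e-01  1.14475705e-01 -1.55115874e-01 -3.46113093e-05
 -1.30056771e+00 -1.61588238e+00] [496.72707931 -29.9801997  311.75607085] 0.005525689862164574
```

View pics/w2c.png

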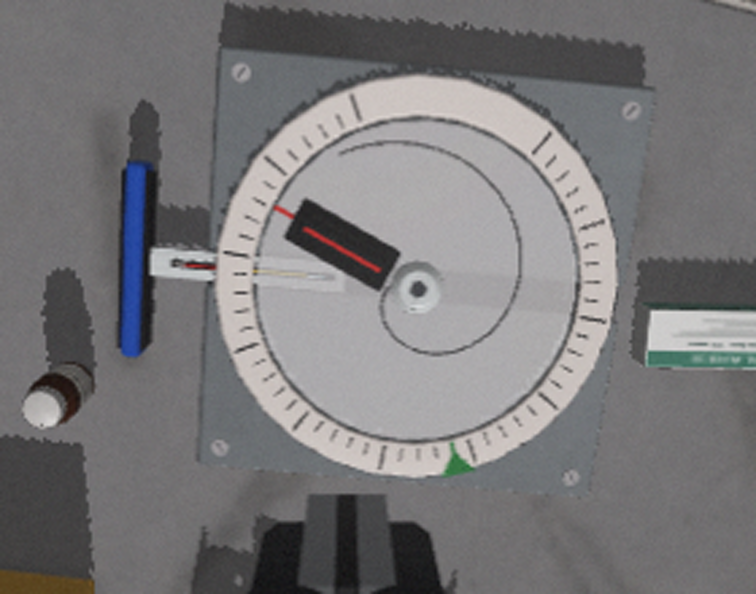

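The crop shows everything clearly: the red index tip near crop (277,208), the green triangle tip near (453,443), the hub at (418,289) and the blue bar at (137,260). Next I'll turn these into world coordinates.

```bash
cat > meas.py <<'E'
from h import *
from scipy.optimize import least_squares
def measure(d,verbose=True):
    im=d['image'];hsv=cv2.cvtColor(im,cv2.COLOR_RGB2HSV)
    out={}
    m=cv2.inRange(hsv,(0,0,165),(180,70,255))
    n,l,st,c=cv2.connectedComponentsWithStats(m)
    i=1+np.argmax(st[1:,4]);mm=(l==i).astype(np.uint8)
    cs,_=cv2.findContours(mm,cv2.RETR_EXTERNAL,cv2.CHAIN_APPROX_NONE)
    p=np.array([onz(d,q[0],26) for q in max(cs,key=len)])[:,:2]
    f=least_squares(lambda x:np.hypot(*(p-x[:2]).T)-x[2],[*p.mean(0),100],loss='soft_l1',f_scale=1)
    out['ring']=f.x
    g=cv2.inRange(hsv,(45,90,40),(85,255,255)); r=cv2.inRange(hsv,(0,130,80),(8,255,255))|cv2.inRange(hsv,(172,130,80),(180,255,255)); b=cv2.inRange(hsv,(105,120,40),(125,255,255))
    C=f.x[:2]
    for nm,mk,z in(('green',g,26),('red',r,26),('red',r,49),('blue',b,29)):
        n,l,st,c=cv2.connectedComponentsWithStats(mk)
        for k in range(1,n):
            if st[k,4]<4: continue
            w=np.array([onz(d,(u,v),z)[:2] for v,u in zip(*np.nonzero(l==k))])
            rr=np.hypot(*(w-C).T)
            if rr.min()>150: continue
            q=w.mean(0)-C
            print(nm,z,'n',st[k,4],'px',c[k].round(1),'w',w.mean(0).round(1),'ang %.4f'%np.arctan2(q[1],q[0]),'r %.1f-%.1f'%(rr.min(),rr.max()))
            if nm=='blue': 
                box=cv2.boxPoints(cv2.minAreaRect(w.astype(np.float32)));print(box.round(1).tolist())
    print('ring',f.x.round(2),'rms',np.sqrt(np.median(f.fun**2)))
    return f.x
E
python3 - <<'E'
from meas import *
for n in('w2','w1','top0'): print(n);measure(load(n))
d=load('w2')
for u,v in((418,287),):print('hub',onz(d,(150+u/2.7,60+v/2.7),34))
P=[onz(d,(150+u/2.7,60+v/2.7),21) for u,v in((241,72),(631,111),(571,478),(220,448))]
print(np.array(P).round(1),np.mean(P,0))
E
```

```text
w2
green 26 n 140 px [410.  193.2] w [488.7 154.2] ang 1.5598 r 123.3-201.7
green 26 n 44 px [318.9 232.4] w [570.9  46.4] ang 0.4820 r 88.1-98.7
red 26 n 11 px [254.9 138.1] w [463.4 -67.6] ang -1.8950 r 69.3-78.6
red 26 n 70 px [276.1 151.9] w [474.8 -36.7] ang -1.8717 r 19.9-62.3
red 26 n 10 px [223.5 158.2] w [ 498.1 -102.9] ang -1.4659 r 100.0-112.0
red 49 n 11 px [254.9 138.1] w [461.8 -66.3] ang -1.9210 r 68.9-77.6
red 49 n 70 px [276.1 151.9] w [472.6 -37.1] ang -1.9187 r 22.2-62.1
red 49 n 10 px [223.5 158.2] w [494.6 -99.7] ang -1.4960 r 96.8-108.1
blue 29 n 572 px [198.8 155. ] w [ 500.9 -134.9] ang -1.4696 r 133.7-150.0
[[454.79998779296875, -134.3000030517578], [456.0, -145.6999969482422], [549.7000122070312, -135.1999969482422], [548.4000244140625, -123.80000305175781]]
ring [486.98   2.52  79.54] rms 15.482001708728077
w1
green 26 n 65 px [385.6 232.5] w [490.8 137.1] ang 1.5218 r 125.6-147.8
green 26 n 9 px [313.1 271.1] w [570.5  51.8] ang 0.5363 r 98.3-102.3
red 26 n 11 px [246.5 182.5] w [463.3 -67.8] ang -1.8668 r 66.3-76.4
red 26 n 65 px [267.  198.1] w [478.4 -36.3] ang -1.7245 r 16.1-58.5
red 26 n 8 px [217.5 201. ] w [ 497.2 -101.6] ang -1.4432 r 98.1-107.7
red 49 n 11 px [246.5 182.5] w [458.5 -66.5] ang -1.9355 r 67.0-76.5
red 49 n 65 px [267.  198.1] w [472.8 -36.7] ang -1.8651 r 18.7-59.1
red 49 n 8 px [217.5 201. ] w [490.6 -98.5] ang -1.5052 r 94.7-103.7
blue 29 n 533 px [192.6 197.1] w [ 498.7 -135.2] ang -1.4634 r 131.6-147.6
[[452.1000061035156, -133.60000610351562], [453.3999938964844, -146.1999969482422], [549.2999877929688, -136.89999389648438], [548.0, -124.30000305175781]]
ring [4.8406e+02 4.4000e-01 7.8180e+01] rms 16.62437949131545
top0
ring [-107.5     0.85  264.51] rms 20.36371744388997
hub [483.96486249   3.71898501  34.        ]
[[ 405.1 -100.4   21. ]
 [ 381.    84.2   21. ]
 [ 566.   108.8   21. ]
 [ 590.4  -75.6   21. ]] [485.60635049   4.25512332  21.        ]
```

```bash
python3 - <<'E'
from meas import *
d=load('w2');im=d['image']
C=np.array([485.,4.])
g=cv2.GaussianBlur(cv2.cvtColor(im,cv2.COLOR_RGB2GRAY),(0,0),0.8).astype(np.float32)
def prof(a,rs,C):
    px=np.array([proj(d,[C[0]+r*np.cos(a),C[1]+r*np.sin(a),26]) for r in rs],np.float32)
    return cv2.remap(g,px[:,:1],px[:,1:],cv2.INTER_LINEAR)[:,0]
rs=np.arange(70,112,.5)
for a in (0.2,1.5,2.5,-2.5,-0.5):print(a,prof(a,rs,C)[::2].astype(int))
for it in range(2):
    P=[]
    for a in np.arange(-3.1,3.1,.03):
        p=prof(a,rs,C);s=(rs>92)
        k=np.argmin(np.gradient(p)[s]);P.append([C[0]+rs[s][k]*np.cos(a),C[1]+rs[s][k]*np.sin(a)])
    P=np.array(P)
    f=least_squares(lambda x:np.hypot(*(P-x[:2]).T)-x[2],[*C,100],loss='soft_l1',f_scale=.5);C=f.x[:2];print(f.x,np.median(abs(f.fun)))
E
```

```text
0.2 [171 171 171 170 169 168 163 149 132 117 125 145 171 185 192 193 194 195
 196 196 197 197 198 199 199 199 197 191 173 153 129 122 119 118 117 117
 117 116 116 116 116 116]
1.5 [171 171 171 171 171 172 171 160 144 130 142 159 175 170 163 157 159 160
 161 169 180 189 193 194 194 193 186 171 148 131 120 116 113 112 111 113
 114 116 116 117 116 113]
2.5 [171 170 170 170 170 169 167 159 139 126 132 160 181 192 193 194 194 193
 194 194 194 194 194 194 194 194 194 187 172 145 122 113 114 115 115 115
 114 114 114 114 114 114]
-2.5 [168 161 148 136 140 157 167 168 160 144 125 133 159 189 194 194 194 193
 193 194 194 196 196 197 197 197 196 192 180 156 121  94  81  83  93 102
 106 108 108 108 108 107]
-0.5 [170 170 171 171 171 171 170 163 148 134 132 148 167 173 168 162 156 154
 151 148 148 148 150 150 152 162 170 179 171 152 131 118 112 110 110 110
 111 111 111 111 111 110]
[484.66725878   3.23428657  98.74855487] 0.2396542432936144
[484.69450197   3.23255392  98.79461177] 0.27301284670966197
```

Reader axis is at about (484.7, 3.2) with yaw ≈ 0.132. In world angles the index is at -1.862 and the green line at +0.465. The blue bar's outer face is about 146 mm from the axis, so the carriage stands about 24 mm out. I'll push the carriage first.

Call:
step_arm:
  series:
    - [0.026, -0.356, 0.0, 0, 0, -0.057]
    - [0.026, -0.356, 0.0, 0, 0, -0.057]
    - [0.026, -0.356, 0.0, 0, 0, -0.057]
    - [0.026, -0.356, 0.0, 0, 0, -0.057]
    - [0.026, -0.356, -0.55, 0, 0, -0.057]
    - [0.026, -0.356, -0.55, 0, 0, -0.057]
    - [0.026, -0.356, -0.55, 0, 0, -0.057]
    - [0.026, -0.356, -0.55, 0, 0, -0.057]
    - [0.026, -0.356, -0.55, 0, 0, -0.057]
    - [0.026, -0.356, -0.55, 0, 0, -0.057]
    - [0.026, -0.356, -0.55, 0, 0, -0.057]
    - [0.026, -0.356, -0.55, 0, 0, -0.057]

```text
clock: 3.8
position: [508.0, -172.1, 91.7]
ee_rot: [-0.066, 0.998, -0.0, -0.0]
contact_force: [0.5, -0.2, -0.1]
gripper_width: -0.2
```

```bash
python3 - <<'E'
from h import *
grab('wrist','w3.png')
E
```

```text
(no output)
```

View pics/w3.png

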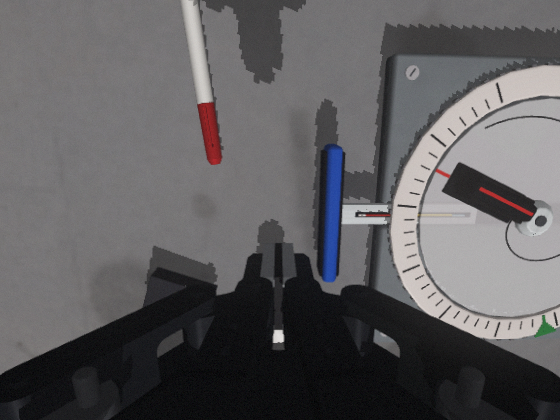

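The closed fingertips at (278,250) are outside the blue bar at (333,212), with nothing below them. The pen's tip at (214,160) and the other things are clear. Going down and then pushing along the slot.

Call:
step_arm:
  series:
    - [0, 0, -0.1, 0, 0, 0]
    - [0, 0, -0.193, 0, 0, 0]
    - [0, 0, -0.193, 0, 0, 0]
    - [0, 0, -0.193, 0, 0, 0]
    - [-0.0013, 0.01, -0.193, 0, 0, 0]
    - [-0.0027, 0.02, -0.193, 0, 0, 0]
    - [-0.004, 0.03, -0.193, 0, 0, 0]
    - [-0.0053, 0.04, -0.193, 0, 0, 0]
    - [-0.006, 0.045, -0.193, 0, 0, 0]
    - [-0.0066, 0.05, -0.193, 0, 0, 0]
    - [-0.0066, 0.05, -0.193, 0, 0, 0]

```text
clock: 4.77
position: [506.1, -151.8, 14.9]
ee_rot: [-0.066, 0.998, -0.0, 0.001]
contact_force: [0.4, -0.6, 2.3]
gripper_width: -0.0
```

Call:
step_arm:
  series:
    - [-0.0013, 0.01, 0, 0, 0, 0]
    - [-0.002, 0.015, 0, 0, 0, 0]
    - [-0.0027, 0.02, 0, 0, 0, 0]
    - [-0.0033, 0.025, 0, 0, 0, 0]
    - [-0.0033, 0.025, 0, 0, 0, 0]
    - [-0.0033, 0.025, 0, 0, 0, 0]

```text
clock: 5.27
position: [503.1, -141.8, 13.6]
ee_rot: [-0.066, 0.998, 0.0, -0.001]
contact_force: [0.5, -0.5, -0.1]
gripper_width: -0.1
```

```bash
python3 - <<'E'
from h import *
grab('wrist','w4.png');s=arm.read_state();print(s['position'],s['contact_force'],s['wrist_torque'])
E
```

```text
[ 503.0331382  -141.88539605   13.58585362] [ 0.29243533 -0.61585743 -0.28671977] [-0.02298337  0.02379218  0.01500788]
```

View pics/w4.png

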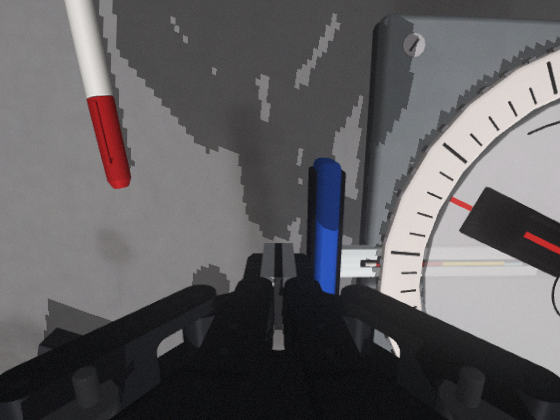

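```bash
python3 - <<'E'
from h import *
def R(p): 
    q=np.array(p[:2])-[484.7,3.2];c,s=np.cos(.132),np.sin(.132);return np.round([c*q[0]+s*q[1],-s*q[0]+c*q[1]],1)
for n in ('w2','w3','w4'):
    d=load(n);hsv=cv2.cvtColor(d['image'],cv2.COLOR_RGB2HSV)
    m=cv2.inRange(hsv,(105,120,40),(125,255,255))
    n_,l,st,c=cv2.connectedComponentsWithStats(m);k=1+np.argmax(st[1:,4]*(np.hypot(c[1:,0]-300,c[1:,1]-200)<150))
    w=np.array([R(onz(d,(u,v),29)) for v,u in zip(*np.nonzero(l==k))]);print(n,w.mean(0),np.percentile(w,[1,99],axis=0))
d=load('w4');print(R(onz(d,(310,200),29)),R(onz(d,(345,200),29)),R(onz(d,(340,260),29)),R(onz(d,(300,265),29)), proj(d,[503,-141.9,13.6]))
E
```

```text
w2 [  -2.08251748 -139.05576923] [[ -47.129 -144.4  ]
 [  45.203 -133.771]]
w3 [  -4.48909178 -140.54824604] [[ -48.1  -145.5 ]
 [  44.16 -135.5 ]]
w4 [ -23.10051053 -125.23098277] [[ -49.5 -130.2]
 [   7.9 -120.3]]
[ -33.3 -132.4] [ -33.3 -118.2] [  -6.9 -118.9] [  -4.6 -136. ] [276.17215417 258.03732891]
```

The bar has already moved about 15 mm, with its outer face now about 132 mm out, so roughly 10 mm remains. Continuing gently to the stop.

Call:
step_arm:
  series:
    - [-0.0007, 0.005, 0, 0, 0, 0]
    - [-0.0013, 0.01, 0, 0, 0, 0]
    - [-0.002, 0.015, 0, 0, 0, 0]
    - [-0.0024, 0.018, 0, 0, 0, 0]
    - [-0.0027, 0.02, 0, 0, 0, 0]
    - [-0.003, 0.0225, 0, 0, 0, 0]
    - [-0.003, 0.0225, 0, 0, 0, 0]

```text
clock: 5.9
position: [502.6, -132.9, 14.1]
ee_rot: [-0.066, 0.998, 0.0, -0.0]
contact_force: [0.0, 0.2, -0.3]
gripper_width: 0.2
```

Call:
step_arm:
  series:
    - [-0.0004, 0.003, 0, 0, 0, 0]
    - [-0.0004, 0.003, 0, 0, 0, 0]

```text
clock: 6.07
position: [502.6, -131.7, 14.2]
ee_rot: [-0.066, 0.998, 0.0, 0.0]
contact_force: [-0.7, -0.0, -0.6]
gripper_width: 0.1
```

Call:
step_arm:
  series:
    - [-0.0004, 0.003, 0, 0, 0, 0]
    - [-0.0004, 0.003, 0, 0, 0, 0]
    - [-0.0008, 0.006, 0, 0, 0, 0]
    - [-0.0008, 0.006, 0, 0, 0, 0]

```text
clock: 6.4
position: [502.5, -130.9, 14.3]
ee_rot: [-0.066, 0.998, -0.001, 0.0]
contact_force: [1.4, -10.0, -2.3]
gripper_width: 0.2
```

Call:
step_arm:
  series:
    - [-0.0004, 0.003, 0, 0, 0, 0]
    - [-0.0004, 0.003, 0, 0, 0, 0]

```text
clock: 6.57
position: [502.5, -130.6, 14.3]
ee_rot: [-0.066, 0.998, -0.001, 0.0]
contact_force: [1.0, -14.7, -2.7]
gripper_width: -0.1
```

```bash
python3 - <<'E'
from h import *
d=grab('wrist','w5.png');s=arm.read_state();print(s['position'],s['contact_force'])
E
```

```text
[ 502.49149372 -130.58118977   14.29859023] [  0.71292299 -15.17935901  -2.04462631]
```

View pics/w5.png

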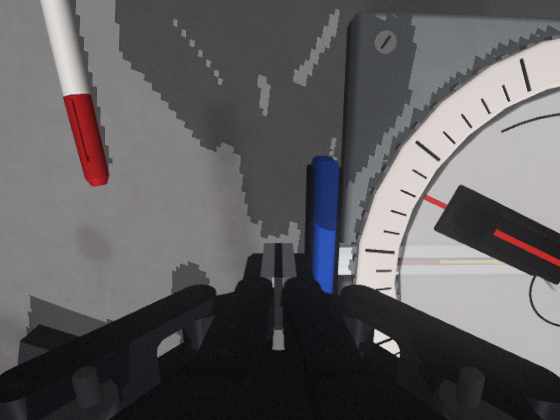

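The firm stop is reached with about 15 N of reaction, so the carriage is home. Backing off and lifting, then moving to the clockwise side of the finger bar.

Call:
step_arm:
  series:
    - [0.005, -0.04, 0, 0, 0, 0]
    - [0.01, -0.075, 0, 0, 0, 0]
    - [0.01, -0.075, 0.05, 0, 0, 0]
    - [0.01, -0.075, 0.15, 0, 0, 0]
    - [0.01, -0.075, 0.25, 0, 0, 0]
    - [0.01, -0.075, 0.35, 0, 0, 0]
    - [0.01, -0.075, 0.45, 0, 0, 0]
    - [0.01, -0.075, 0.45, 0, 0, 0]

```text
clock: 7.28
position: [511.5, -159.0, 203.6]
ee_rot: [-0.067, 0.998, -0.002, 0.009]
contact_force: [1.6, -0.4, 0.7]
gripper_width: 0.1
```

Call:
step_arm:
  series:
    - [-0.162, 0.321, 0, 0, 0, 0.73]
    - [-0.162, 0.321, 0, 0, 0, 0.73]
    - [-0.162, 0.321, 0, 0, 0, 0.73]
    - [-0.162, 0.321, 0, 0, 0, 0.73]
    - [-0.162, 0.321, 0, 0, 0, 0.73]
    - [-0.162, 0.321, 0, 0, 0, 0.73]
    - [-0.162, 0.321, 0, 0, 0, 0.73]
    - [-0.162, 0.321, 0, 0, 0, 0.73]
    - [-0.162, 0.321, 0, 0, 0, 0.73]
    - [-0.162, 0.321, 0, 0, 0, 0.73]
    - [-0.162, 0.321, -0.25, 0, 0, 0.73]
    - [-0.162, 0.321, -0.25, 0, 0, 0.73]

```text
clock: 8.28
position: [443.9, -28.9, 112.2]
ee_rot: [-0.596, 0.803, -0.002, 0.005]
contact_force: [0.3, 0.7, -0.9]
gripper_width: -0.1
```

```bash
python3 - <<'E'
from h import *
d=grab('wrist','w6.png');s=arm.read_state();print(s['position'],s['ee_rot'],s['joints'])
E
```

```text
[436.3034831  -30.38255598 103.0112522 ] [-0.59457276  0.80401944  0.0033022  -0.00500652] [ 0.30234902  0.22424384 -0.60204395 -0.00430281 -0.75613922 -0.59650296]
```

View pics/w6.png

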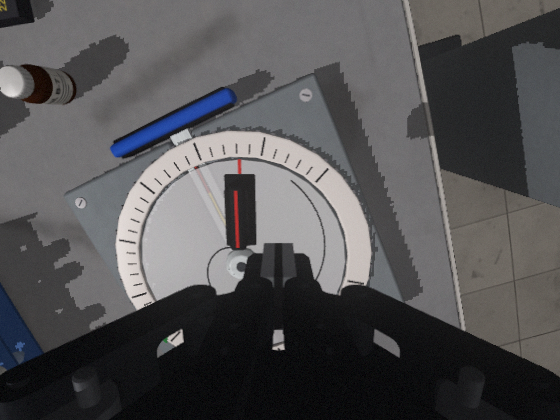

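The view shows the finger bar upright at (240,210), with its index tip at (239,163) and the fingertips to its right (clockwise flank), clear of it. I'll go down and calculate the arc.

```bash
cat > arc.py <<'E'
import numpy as np
C=np.array([484.7,3.2]);r=44
def P(th,off): 
    u=np.array([np.cos(th),np.sin(th)]);n=np.array([u[1],-u[0]]);return C+r*u+off*n
E
python3 - <<'E'
from arc import *
b=np.array([441.3,-29.9]);t0=-1.862
print('appr',((P(t0,24)-b)/400).round(4))
for k in range(1,13): print(k,((P(t0+.07*k,22)-b)/400).round(3),round(.07*k/1.5708,4))
E
```

```text
appr [ 0.0194 -0.0054]
1 [ 0.031 -0.013] 0.0446
2 [ 0.038 -0.018] 0.0891
3 [ 0.045 -0.022] 0.1337
4 [ 0.052 -0.027] 0.1783
5 [ 0.06 -0.03] 0.2228
6 [ 0.068 -0.033] 0.2674
7 [ 0.076 -0.036] 0.3119
8 [ 0.085 -0.038] 0.3565
9 [ 0.093 -0.039] 0.4011
10 [ 0.102 -0.04 ] 0.4456
11 [ 0.11 -0.04] 0.4902
12 [ 0.119 -0.04 ] 0.5348
```

Call:
step_arm:
  series:
    - [0, 0, -0.08, 0, 0, 0]
    - [0, 0, -0.15, 0, 0, 0]
    - [0, 0, -0.15, 0, 0, 0]
    - [0, 0, -0.15, 0, 0, 0]

```text
clock: 8.67
position: [441.1, -30.0, 50.8]
ee_rot: [-0.596, 0.803, 0.0, -0.001]
contact_force: [0.1, -0.6, 1.4]
gripper_width: 0.2
```

Call:
step_arm:
  series:
    - [0, 0, 0, 0, 0, 0]
    - [0, 0, 0, 0, 0, 0]
    - [0.01, -0.003, 0, 0, 0, 0]
    - [0.019, -0.005, 0, 0, 0, 0]
    - [0.031, -0.013, 0, 0, 0, 0.0446]
    - [0.038, -0.018, 0, 0, 0, 0.0891]
    - [0.045, -0.022, 0, 0, 0, 0.1337]
    - [0.045, -0.022, 0, 0, 0, 0.1337]
    - [0.045, -0.022, 0, 0, 0, 0.1337]

```text
clock: 9.42
position: [459.9, -38.7, 51.3]
ee_rot: [-0.677, 0.736, -0.0, 0.001]
contact_force: [0.8, -0.7, -1.1]
gripper_width: -0.1
```

```bash
python3 - <<'E'
from h import *
d=grab('wrist','w7.png');s=arm.read_state();print(s['position'],s['ee_rot'],s['joints'],s['contact_force'])
E
```

```text
[459.58969513 -38.68455752  51.17048165] [-6.76859949e-01  7.36111706e-01 -1.83655816e-04  3.61984596e-04] [ 2.69835727e-01  3.40427632e-01 -6.14118743e-01 -5.81613968e-06
 -6.15438141e-01 -3.53650160e-01] [-0.26128267 -0.17170084 -0.22976922]
```

View pics/w7.png

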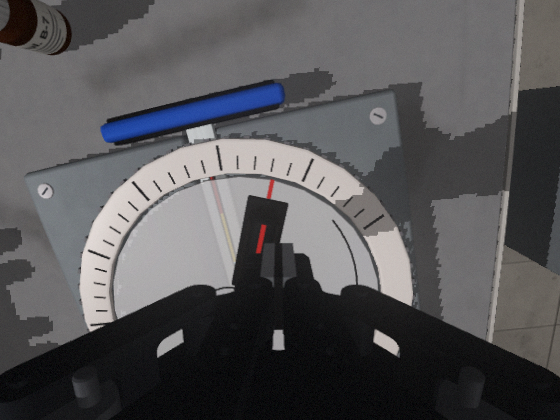

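The fingers stayed at z = 51, above the bar, because the earlier descents fell short of their targets. The bar hasn't moved. I'll step back, go down properly and redo the approach.

Call:
step_arm:
  series:
    - [-0.02, 0.01, 0.01, 0, 0, -0.07]
    - [-0.045, 0.022, 0.01, 0, 0, -0.1337]
    - [-0.045, 0.022, 0.01, 0, 0, -0.1337]
    - [-0.045, 0.022, 0.01, 0, 0, -0.1337]
    - [-0.045, 0.022, -0.02, 0, 0, -0.1337]
    - [-0.045, 0.022, -0.043, 0, 0, -0.1337]
    - [-0.045, 0.022, -0.043, 0, 0, -0.1337]
    - [-0.045, 0.022, -0.043, 0, 0, -0.1337]

```text
clock: 10.13
position: [441.6, -30.0, 33.4]
ee_rot: [-0.597, 0.802, 0.0, -0.0]
contact_force: [-0.0, -0.4, 0.4]
gripper_width: -0.7
```

```bash
python3 - <<'E'
from h import *
d=grab('wrist','w8.png');s=arm.read_state();print(s['position'],s['ee_rot'],s['joints'],s['contact_force'])
from arc import *
b=s['position'][:2];t0=-1.862
for k in range(1,13): print(k,((P(t0+.07*k,22)-b)/400).round(3),round(.07*k/1.5708,4))
E
```

```text
[441.83968748 -29.91172041  33.72344697] [-5.97161395e-01  8.02121097e-01 -1.10073933e-04  3.28412600e-05] [ 3.01711356e-01  3.49010437e-01 -6.73850854e-01  3.56901876e-04
 -5.47800052e-01 -5.92897229e-01] [0.29869408 0.71590808 0.82464748]
1 [ 0.029 -0.012] 0.0446
2 [ 0.036 -0.018] 0.0891
3 [ 0.043 -0.022] 0.1337
4 [ 0.051 -0.027] 0.1783
5 [ 0.059 -0.03 ] 0.2228
6 [ 0.067 -0.033] 0.2674
7 [ 0.075 -0.036] 0.3119
8 [ 0.083 -0.038] 0.3565
9 [ 0.092 -0.039] 0.4011
10 [ 0.1  -0.04] 0.4456
11 [ 0.109 -0.04 ] 0.4902
12 [ 0.118 -0.04 ] 0.5348
```

View pics/w8.png

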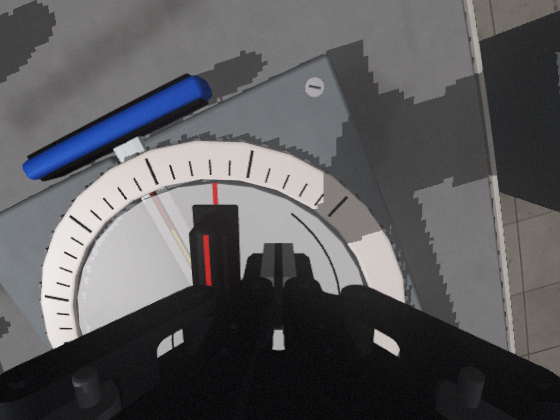

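Now at z = 34, beside the clockwise flank: bar edge at x≈238 px and fingers at ≈248–308. Pushing round.

Call:
step_arm:
  series:
    - [0.01, -0.003, 0, 0, 0, 0]
    - [0.019, -0.005, 0, 0, 0, 0]
    - [0.029, -0.012, 0, 0, 0, 0.0446]
    - [0.036, -0.018, 0, 0, 0, 0.0891]
    - [0.043, -0.022, 0, 0, 0, 0.1337]
    - [0.051, -0.027, 0, 0, 0, 0.1783]
    - [0.059, -0.03, 0, 0, 0, 0.2228]
    - [0.067, -0.033, 0, 0, 0, 0.2674]
    - [0.075, -0.036, 0, 0, 0, 0.3119]
    - [0.083, -0.038, 0, 0, 0, 0.3565]
    - [0.083, -0.038, 0, 0, 0, 0.3565]

```text
clock: 11.1
position: [474.8, -45.3, 33.7]
ee_rot: [0.796, -0.606, -0.0, 0.0]
contact_force: [-0.1, -0.1, -0.5]
gripper_width: -0.0
```

```bash
python3 - <<'E'
from h import *
d=grab('wrist','w9.png');s=arm.read_state();print(s['position'],s['ee_rot'],s['joints'],s['contact_force'])
from arc import *
b=s['position'][:2]
q=s['ee_rot'];ya=np.arctan2(q[1],q[0])*2-np.pi/2; th=ya+np.pi/2  # tool x angle=2a ; 
tx=2*np.arctan2(q[1],q[0]); th=(tx-np.pi); th=(th+np.pi)%(2*np.pi)-np.pi
u=np.array([np.cos(th),np.sin(th)]);rel=b-C;print('th',th,'rad',rel@u,'off',rel@[u[1],-u[0]])
t0=-1.862+.07*8
for k in range(1,13): print(k,((P(t0+.08*k,22)-b)/400).round(3),round(.08*k/1.5708,4))
E
```

```text
[474.78621274 -45.22417737  33.689139  ] [ 7.94793360e-01 -6.06880148e-01  1.28919738e-05 -2.14014784e-05] [ 2.46695234e-01  3.92026496e-01 -5.92032858e-01 -1.16829256e-05
 -5.86687424e-01  1.98521866e-02] [ 0.03544081 -0.67266609 -0.43712916]
th 1.837334017893479 rad -44.10303116936984 off -22.31830579150651
1 [ 0.011 -0.001] 0.0509
2 [ 0.02  -0.002] 0.1019
3 [ 0.03  -0.002] 0.1528
4 [ 0.04  -0.001] 0.2037
5 [0.05  0.001] 0.2546
6 [0.059 0.003] 0.3056
7 [0.069 0.006] 0.3565
8 [0.078 0.01 ] 0.4074
9 [0.086 0.015] 0.4584
10 [0.095 0.02 ] 0.5093
11 [0.103 0.026] 0.5602
12 [0.11  0.032] 0.6112
```

View pics/w9.png

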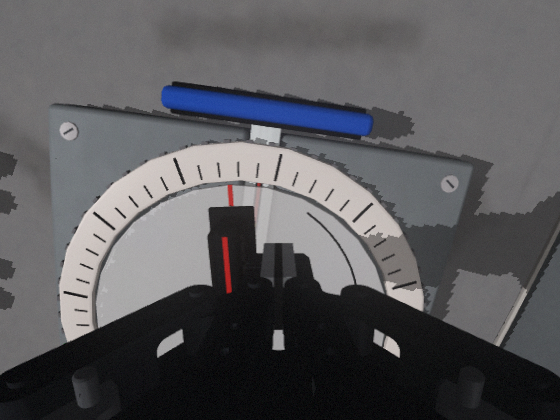

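The finger bar is moving with the index at (231,190), pushed on one flank only. Continuing the arc.

Call:
step_arm:
  series:
    - [0.011, -0.001, 0, 0, 0, 0.0509]
    - [0.02, -0.002, 0, 0, 0, 0.1019]
    - [0.03, -0.002, 0, 0, 0, 0.1528]
    - [0.04, -0.001, 0, 0, 0, 0.2037]
    - [0.05, 0.001, 0, 0, 0, 0.2546]
    - [0.059, 0.003, 0, 0, 0, 0.3056]
    - [0.069, 0.006, 0, 0, 0, 0.3565]
    - [0.078, 0.01, 0, 0, 0, 0.4074]
    - [0.086, 0.015, 0, 0, 0, 0.4584]
    - [0.095, 0.02, 0, 0, 0, 0.5093]
    - [0.095, 0.02, 0, 0, 0, 0.5093]

```text
clock: 12.07
position: [512.6, -37.1, 33.5]
ee_rot: [0.969, -0.249, -0.0, 0.0]
contact_force: [-1.2, -0.6, -0.1]
gripper_width: 0.2
```

```bash
python3 - <<'E'
from h import *
d=grab('wrist','w10.png');s=arm.read_state();print(s['position'],s['ee_rot'],s['joints'],s['contact_force'])
from arc import *
b=s['position'][:2]
q=s['ee_rot'];th=2*np.arctan2(q[1],q[0])-np.pi; th=(th+np.pi)%(2*np.pi)-np.pi
u=np.array([np.cos(th),np.sin(th)]);rel=b-C;print('th',th,'rad',rel@u,'off',rel@[u[1],-u[0]])
t0=-1.862+.07*8+.8
for k in range(1,13): print(k,((P(t0+.07*k,22)-b)/400).round(3),round(.07*k/1.5708,4))
E
```

```text
[512.49419747 -37.11076496  33.55251054] [ 9.68240480e-01 -2.50020734e-01 -5.19031851e-05  4.54085327e-05] [ 2.43971465e-01  4.38514971e-01 -5.02190060e-01  5.15499792e-05
 -6.30225834e-01  8.21379873e-01] [-0.93131745  0.28870739 -0.928921  ]
th 2.6361893136171206 rad -43.83622229461969 off -21.81423387267633
1 [0.007 0.005] 0.0446
2 [0.014 0.01 ] 0.0891
3 [0.02  0.016] 0.1337
4 [0.026 0.023] 0.1783
5 [0.031 0.03 ] 0.2228
6 [0.036 0.037] 0.2674
7 [0.04  0.044] 0.3119
8 [0.044 0.052] 0.3565
9 [0.047 0.06 ] 0.4011
10 [0.049 0.068] 0.4456
11 [0.051 0.077] 0.4902
12 [0.053 0.085] 0.5348
```

View pics/w10.png

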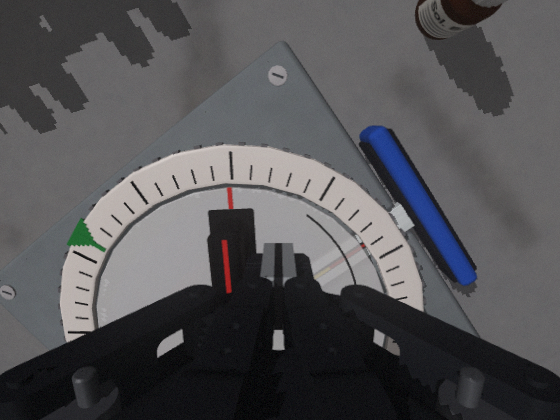

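The index, at (231,195), and the green triangle, with its tip near (105,249), are both in view. Measuring the remaining angle.

```bash
cat > ang.py <<'E'
from h import *
C=np.array([484.7,3.2])
def ang(d,zs=26):
    hsv=cv2.cvtColor(d['image'],cv2.COLOR_RGB2HSV)
    g=cv2.inRange(hsv,(45,90,30),(85,255,255)); r=cv2.inRange(hsv,(0,120,80),(8,255,255))|cv2.inRange(hsv,(172,120,80),(180,255,255))
    o={}
    for nm,mk,lo,hi in(('green',g,80,101),('red',r,67,82)):
        w=np.array([onz(d,(u,v),26)[:2]-C for v,u in zip(*np.nonzero(mk))]);rr=np.hypot(*w.T);k=(rr>lo)&(rr<hi)
        if not k.any(): print(nm,'none');continue
        w=w[k];rr=rr[k];a=np.arctan2(w[:,1],w[:,0]);o[nm]=a.mean()
        print(nm,k.sum(),'ang %.4f std %.4f r %.1f-%.1f'%(a.mean(),a.std(),rr.min(),rr.max()))
        t=np.sort(rr)[max(3,len(rr)//6)] if nm=='green' else 0
        if nm=='green': print('  inner part',a[rr<t].mean())
    return o
E
python3 - <<'E'
from ang import *
for n in('w2','w9','w10'): print(n);ang(load(n))
d=load('w10');im=d['image'][170:300,50:260,::-1];cv2.imwrite('pics/w10c.png',cv2.resize(im,None,fx=3.7,fy=3.7,interpolation=cv2.INTER_CUBIC))
E
```

```text
w2
green 45 ang 0.4647 std 0.0318 r 83.7-100.3
  inner part 0.4599371221145457
red 11 ang -1.8628 std 0.0069 r 69.3-78.5
w9
green 1 ang 0.3754 std 0.0000 r 99.7-99.7Traceback (most recent call last):
  File "<stdin>", line 2, in <module>
  File "ang.py", line 12, in ang
    t=np.sort(rr)[max(3,len(rr)//6)] if nm=='green' else 0
      ~~~~~~~~~~~^^^^^^^^^^^^^^^^^^^
IndexError: index 3 is out of bounds for axis 0 with size 1
```

```bash
sed -i 's/if not k.any()/if k.sum()<5/' ang.py; python3 - <<'E'
from ang import *
for n in('w9','w10'): print(n);ang(load(n))
d=load('w10');im=d['image'][170:300,50:260,::-1];cv2.imwrite('pics/w10c.png',cv2.resize(im,None,fx=3.7,fy=3.7,interpolation=cv2.INTER_CUBIC))
E
```

```text
w9
green none
red 96 ang -1.2931 std 0.0551 r 69.5-81.1
w10
green 469 ang 0.4588 std 0.0365 r 82.4-100.3
  inner part 0.4589625966500235
red 96 ang -0.5540 std 0.2719 r 69.2-80.7
```

View pics/w10c.png

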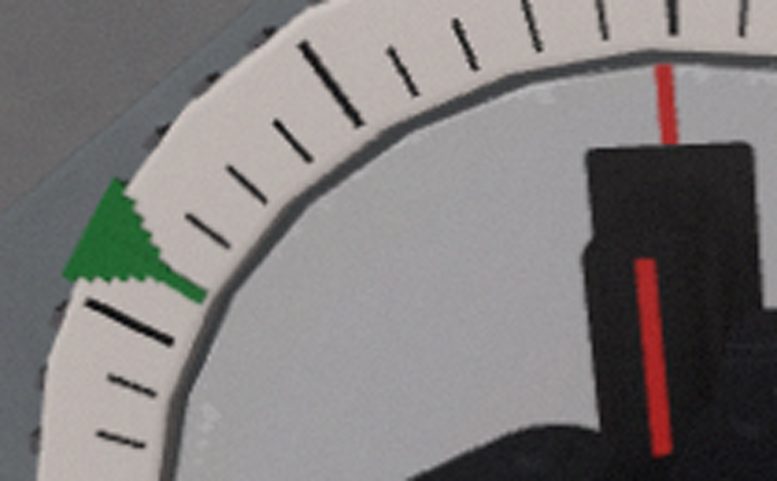

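```bash
sed -i "s/o\[nm\]=a.mean()/o[nm]=np.median(a)/; s/a.mean(),a.std()/np.median(a),a.std()/" ang.py; python3 - <<'E'
from ang import *
for n in('w9','w10'): print(n);ang(load(n))
d=load('w10')
for p in((229.7,187.6),(230.5,197),(104.9,249.7)):
    w=onz(d,p,26)[:2]-C;print(np.hypot(*w),np.arctan2(w[1],w[0]))
E
```

```text
w9
green none
red 96 ang -1.2755 std 0.0551 r 69.5-81.1
w10
green 469 ang 0.4589 std 0.0365 r 82.4-100.3
  inner part 0.4589625966500235
red 96 ang -0.4678 std 0.2719 r 69.2-80.7
79.18242695975782 -0.47129646420118043
74.60492462009498 -0.472189540133354
82.04766994435771 0.4547651930039706
```

0.93 rad remain. Pushing 0.77 rad more and then checking.

Call:
step_arm:
  series:
    - [0.007, 0.005, 0, 0, 0, 0.0446]
    - [0.014, 0.01, 0, 0, 0, 0.0891]
    - [0.02, 0.016, 0, 0, 0, 0.1337]
    - [0.026, 0.023, 0, 0, 0, 0.1783]
    - [0.031, 0.03, 0, 0, 0, 0.2228]
    - [0.036, 0.037, 0, 0, 0, 0.2674]
    - [0.04, 0.044, 0, 0, 0, 0.3119]
    - [0.044, 0.052, 0, 0, 0, 0.3565]
    - [0.047, 0.06, 0, 0, 0, 0.4011]
    - [0.049, 0.068, 0, 0, 0, 0.4456]
    - [0.051, 0.077, 0, 0, 0, 0.4902]
    - [0.051, 0.077, 0, 0, 0, 0.4902]

```text
clock: 13.12
position: [533.2, -6.0, 33.7]
ee_rot: [0.991, 0.133, 0.0, 0.0]
contact_force: [-0.2, -1.3, -0.8]
gripper_width: 0.0
```

```bash
cat > st.py <<'E'
import sys
from ang import *
d=grab('wrist',sys.argv[1]+'.png');s=arm.read_state();print(s['clock'],s['position'],s['contact_force'])
import arc
b=s['position'][:2]
q=s['ee_rot'];th=2*np.arctan2(q[1],q[0])-np.pi; th=(th+np.pi)%(2*np.pi)-np.pi
u=-np.array([np.cos(th),np.sin(th)]) if 0 else np.array([np.cos(th),np.sin(th)])
th=(th+np.pi+np.pi)%(2*np.pi)-np.pi; u=np.array([np.cos(th),np.sin(th)]);rel=b-C;print('th',th,'rad',rel@u,'off',rel@[u[1],-u[0]])
o=ang(d)
if len(o)==2: print('remain',o['green']-o['red'])
for k in range(1,11): print(k,((arc.P(th+.02*k,22)-b)/400).round(4),round(.02*k/1.5708,4))
im=d['image'][150:310,100:330,::-1];cv2.imwrite('pics/'+sys.argv[1]+'c.png',cv2.resize(im,None,fx=3.4,fy=3.4,interpolation=cv2.INTER_CUBIC))
E
python3 st.py w11
```

```text
13.1667 [533.41538686  -6.05772863  33.82997253] [ 0.69564741 -0.34208438 -0.41331041]
th 0.26413275387865465 rad 44.6089665038428 off 21.654896992627698
green 574 ang 0.4598 std 0.0361 r 82.4-100.3
  inner part 0.4604619001807414
red 92 ang 0.2819 std 0.2949 r 69.0-79.4
remain 0.17788450767475233
1 [-0.0008  0.0012] 0.0127
2 [-0.0004  0.0036] 0.0255
3 [0.    0.006] 0.0382
4 [0.0003 0.0085] 0.0509
5 [0.0006 0.0109] 0.0637
6 [0.0008 0.0134] 0.0764
7 [0.001  0.0158] 0.0891
8 [0.0011 0.0183] 0.1019
9 [0.0012 0.0207] 0.1146
10 [0.0012 0.0232] 0.1273
```

View pics/w11c.png

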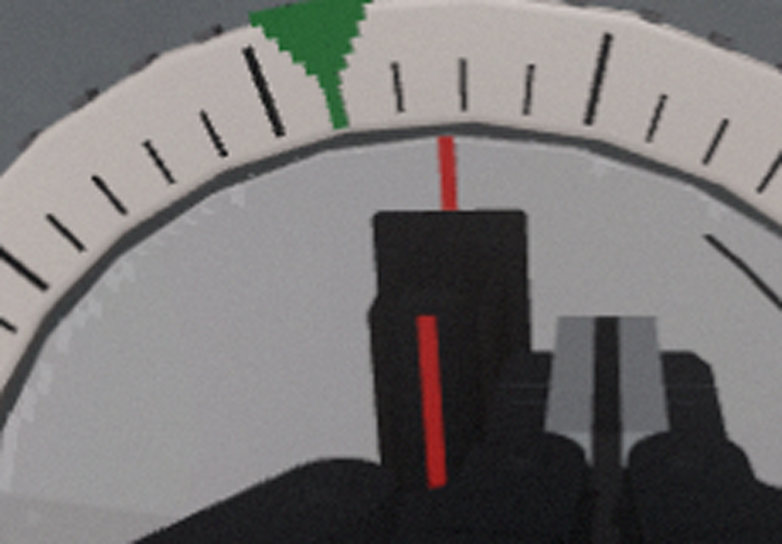

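The index, crop (447,140), is about 1.6 divisions short of the green line at (340,125). Pushing 0.14 rad more.

Call:
step_arm:
  series:
    - [-0.0004, 0.0036, 0, 0, 0, 0.0255]
    - [0.0003, 0.0085, 0, 0, 0, 0.0509]
    - [0.0008, 0.0134, 0, 0, 0, 0.0764]
    - [0.001, 0.0158, 0, 0, 0, 0.0891]
    - [0.001, 0.0158, 0, 0, 0, 0.0891]
    - [0.001, 0.0158, 0, 0, 0, 0.0891]

```text
clock: 13.67
position: [534.0, 0.2, 33.9]
ee_rot: [0.98, 0.201, 0.001, -0.0]
contact_force: [0.9, 0.0, 0.5]
gripper_width: 0.1
```

```bash
sed -i 's/(rr<hi)$/(rr<hi)\&(abs(np.arctan2(w[:,1],w[:,0])-.4)<.35)/' ang.py; grep -n "rr<hi" ang.py; sed -i 's/k=(rr>lo)&(rr<hi)$/k=(rr>lo)\&(rr<hi)\&(abs(np.arctan2(w[:,1],w[:,0])-.4)<.35)/' ang.py;  python3 st.py w12
```

```text
8:        w=np.array([onz(d,(u,v),26)[:2]-C for v,u in zip(*np.nonzero(mk))]);rr=np.hypot(*w.T);k=(rr>lo)&(rr<hi)&(abs(np.arctan2(w[:,1],w[:,0])-.4)<.35)
13.7167 [5.33908857e+02 1.13557762e-01 3.38840952e+01] [ 2.17109237 -0.33640502  0.68123032]
th 0.40559952962477075 rad 43.998529439125 off 22.252351794142875
green 575 ang 0.4607 std 0.0360 r 82.5-100.4
  inner part 0.46053903104002386
red 85 ang 0.4010 std 0.0075 r 69.2-79.5
remain 0.059643839449132596
1 [-0.0001  0.003 ] 0.0127
2 [-0.0001  0.0055] 0.0255
3 [-0.     0.008] 0.0382
4 [-0.0001  0.0104] 0.0509
5 [-0.0001  0.0129] 0.0637
6 [-0.0003  0.0153] 0.0764
7 [-0.0005  0.0178] 0.0891
8 [-0.0007  0.0202] 0.1019
9 [-0.001   0.0227] 0.1146
10 [-0.0013  0.0251] 0.1273
```

View pics/w12c.png

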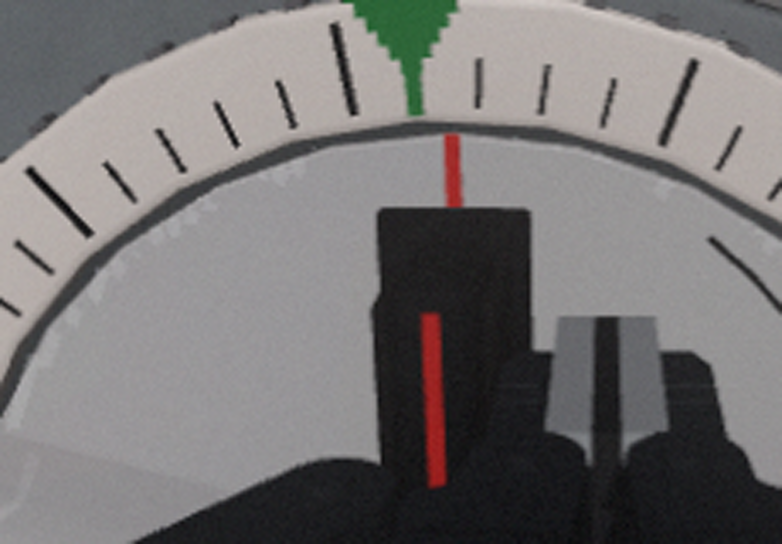

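About 0.06 rad remain (crop: index 451, green 415, one division = 63 px). One more small push.

Call:
step_arm:
  series:
    - [0, 0.003, 0, 0, 0, 0.0127]
    - [0, 0.0055, 0, 0, 0, 0.0255]
    - [0, 0.007, 0, 0, 0, 0.0355]
    - [0, 0.007, 0, 0, 0, 0.0355]
    - [0, 0.007, 0, 0, 0, 0.0355]

```text
clock: 14.13
position: [533.5, 3.0, 33.7]
ee_rot: [0.973, 0.23, 0.0, 0.0]
contact_force: [1.8, -0.5, 0.9]
gripper_width: -0.0
```

```bash
python3 st.py w13
```

```text
14.1833 [533.42166594   2.92306871  33.66764024] [ 1.98357804 -0.44528553  0.45835123]
th 0.46305584082713613 rad 43.46716836435515 off 22.010967648652535
green 588 ang 0.4610 std 0.0360 r 82.4-100.4
  inner part 0.46128746343644483
red 84 ang 0.4618 std 0.0074 r 69.2-79.1
remain -0.0008240856086927373
1 [0.0012 0.0031] 0.0127
2 [0.0011 0.0055] 0.0255
3 [0.001 0.008] 0.0382
4 [0.0008 0.0104] 0.0509
5 [0.0006 0.0129] 0.0637
6 [0.0003 0.0153] 0.0764
7 [-0.      0.0178] 0.0891
8 [-0.0004  0.0202] 0.1019
9 [-0.0008  0.0226] 0.1146
10 [-0.0013  0.0251] 0.1273
```

View pics/w13c.png

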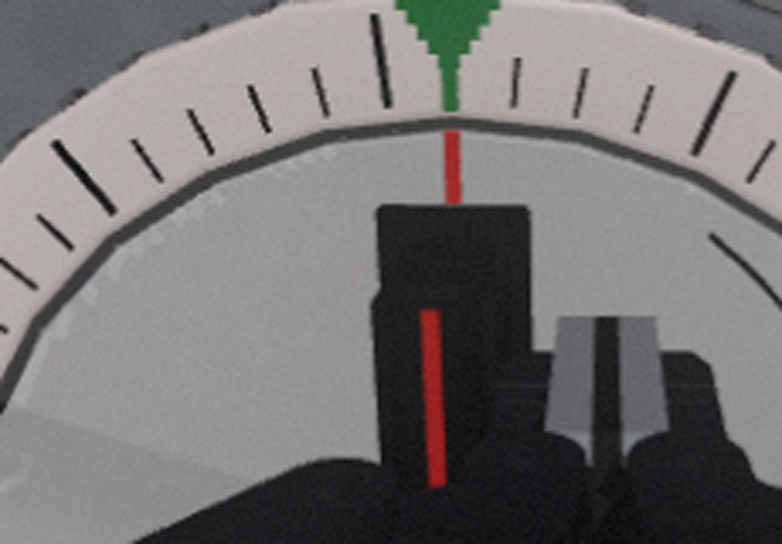

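The index and green line are collinear, with a residual of about 0.001 rad. Backing straight off the flank, then up.

Call:
step_arm:
  series:
    - [0.004, -0.008, 0, 0, 0, 0]
    - [0.01, -0.02, 0, 0, 0, 0]
    - [0.017, -0.034, 0, 0, 0, 0]
    - [0.017, -0.034, 0, 0, 0, 0]
    - [0.017, -0.034, 0.05, 0, 0, 0]
    - [0.017, -0.034, 0.15, 0, 0, 0]
    - [0.017, -0.034, 0.25, 0, 0, 0]
    - [0.017, -0.034, 0.35, 0, 0, 0]
    - [0.017, -0.034, 0.45, 0, 0, 0]
    - [0.017, -0.034, 0.5, 0, 0, 0]
    - [0.017, -0.034, 0.5, 0, 0, 0]
    - [0.017, -0.034, 0.5, 0, 0, 0]

```text
clock: 15.18
position: [540.3, -10.7, 234.8]
ee_rot: [0.973, 0.229, 0.001, -0.0]
contact_force: [0.5, 0.3, -0.1]
gripper_width: -0.2
```

Call:
step_arm:
  series:
    - [0, 0, 0, 0, 0, 0]
    - [0, 0, 0, 0, 0, 0]
    - [0, 0, 0, 0, 0, 0]

```text
clock: 15.43
position: [539.3, -11.0, 231.8]
ee_rot: [0.973, 0.229, -0.002, -0.0]
contact_force: [-0.2, -0.3, 0.3]
gripper_width: 0.0
```

```bash
python3 st.py w14 | head -6; python3 - <<'E'
from h import *
def R(p): 
    q=np.array(p[:2])-[484.7,3.2];c,s=np.cos(.132),np.sin(.132);return np.round([c*q[0]+s*q[1],-s*q[0]+c*q[1]],1)
d=load('w14');hsv=cv2.cvtColor(d['image'],cv2.COLOR_RGB2HSV)
m=cv2.inRange(hsv,(105,120,40),(125,255,255))
n_,l,st,c=cv2.connectedComponentsWithStats(m)
for k in range(1,n_):
    if st[k,4]<80: continue
    w=np.array([R(onz(d,(u,v),29)) for v,u in zip(*np.nonzero(l==k))]);print(c[k],w.mean(0),np.percentile(w,[1,99],axis=0))
grab('top','top2.png')
E
```

```text
15.4833 [539.51779244 -10.91713663 232.06578896] [ 0.29350657  0.04624547 -0.44334505]
th 0.46295025242250354 rad 42.74303952024924 off 37.11221480194418
green 105 ang 0.4563 std 0.0356 r 83.7-100.6
  inner part 0.45972112697469514
red 11 ang 0.4587 std 0.0037 r 69.9-79.5
remain -0.00242345756304585
[375.08036279  20.9008648 ] [235.6655136 -58.0578359] [[ 213.7  -109.  ]
 [ 270.06   21.88]]
[340.29756795 247.86552217] [   3.95793991 -113.13433476] [[ -44.7   -118.5  ]
 [  49.706 -106.398]]
```

View pics/w14.png

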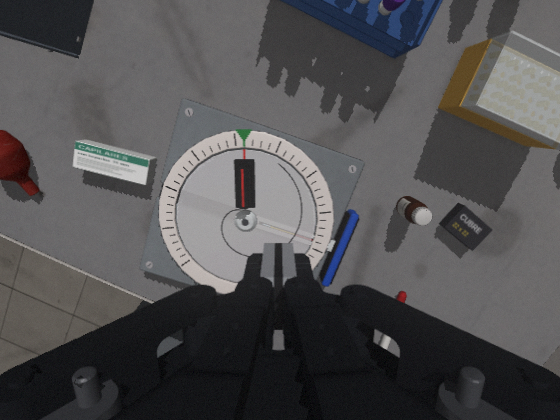

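View pics/top2.png

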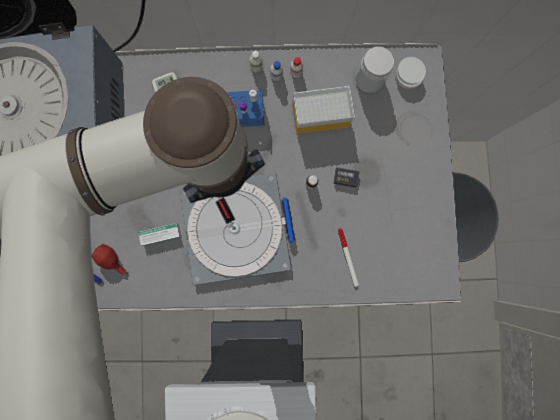

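The wrist view shows the red index (245,150) on the green line (244,135), with the carriage bar tight at the reader's edge. The top view shows the bystanders at the same pixels as before and the arm clear. Handing in.

```bash
python3 -c "
from bench import arm
print(arm.job_done())"
```

```text
the job is handed in; nothing more can be done
None
```

Both settings are done and the job is handed in, at about 15.5 s on the robot's clock. No verdict was reported.

**What I did:** With the fingers shut, I pushed the blue bar about 24 mm in until it met its stop. I then pushed the finger bar round on its clockwise flank only, about 2.3 rad. I backed off the flank and lifted to about 230 mm.

**Last checks:**
- **Disc:** the index is within about 0.002 rad (0.2 mm) of the green line. It stayed there after the fingers let go.
- **Carriage:** the stop pushed back with about 15 N. The bar's middle measured about 113 mm from the axis, against 114.7 mm expected when home, so the two differ by a little under 2 mm, about the camera calibration error.
- **Scale ring:** the green line read 0.460 rad both before and after.
- **Bystanders:** they look to be at the same pixels as at the start (judged by eye).
- **Arm:** no outside force on the tool at the end.

**What went wrong:** On the first approach to the finger bar, the tool stopped short at 51 mm and passed just over the bar's top. It touched nothing. I stepped back, went down to 34 mm and repeated the approach.

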